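Lay out the seasoning row by the hob

TASK

With the loose things at the front left of the worktop (nearer than the lidded pot, not the look-alikes at the back), complete the seasoning row on the wooden board, each thing upright in the middle of its own cork pad: the green-capped spice jar between the red-capped jar and the white-lidded jar that already stand there, the dark-capped spice jar at the end next to the red-capped jar, and the garlic bulb at the end next to the white-lidded jar. Last of all, when the row is complete, lay the matchbox flat, picture side up, in the middle of the white lid. Leave the two jars on the board, the tomato and the onion where they are.

Things in the scene. Friction and masses are not known exactly. Their poses are not given: they have to be found in the camera images.
- row_board: Fixed wooden board 95 x 405 x 12 mm lying across in front of the robot, with five round cork pads (63 mm wide, flush). Origin: centre of its underside, z up, top face at z = 12 mm. Its y axis runs along the row, to the robot's left; pads at x = 0, y = -156, -78, 0, 78, 156 mm. The red-capped and white-lidded jars stand on pads -78 and 78, either way round. The hob behind rises to 151 mm.
- red_jar: Small relish jar with red-orange body and red cap, 57 mm across, 94 mm tall, standing on one of the pads; stays where it is. Origin: centre of its underside, z up. 0.23 kg.
- white_jar: Clear jar with brownish contents and a flat ribbed white lid, 61 mm across, 87 mm tall, standing on the other taken pad; stays where it is. Origin: centre of its underside, z up; the lid top is 87 mm above it and flat, 60 mm wide; the lid is fixed on. 0.22 kg.
- green_spice: Upright spice jar with green cap, 44 mm across (round cap 43 mm), 100 mm tall, loose at the front of the worktop, left of the board. Origin: centre of its underside, z up. About 0.11 kg. A look-alike behind the lidded pot, out of reach, is not meant.
- dark_spice: Upright spice jar with dark (black-brown) cap, 44 mm across (round cap 43 mm), 106 mm tall, loose at the front of the worktop, left of the board. Origin: centre of its underside, z up. About 0.11 kg. A look-alike behind the lidded pot, out of reach, is not meant.
- garlic: Pale pinkish garlic bulb, 60 x 57 mm across and 58 mm tall with its tip up, widest at about 25 mm height, loose at the front of the worktop, left of the board, rigid. Origin: centre of its underside, z up. About 0.04 kg.
- matchbox: Red matchbox lying flat, 36 mm along its x, 52 mm along its y, 14 mm high, picture side up, loose at the front of the worktop, left of the board, closed (its tray does not slide). Origin: centre of its underside, z up. About 0.02 kg.
- tomato: Red tomato, 69 mm across, 71 mm tall, a bystander standing among the loose things. Origin: centre of its underside.
- onion: Brown onion, 83 mm across, 94 mm tall, a bystander at the left of the loose things. Origin: centre of its underside.
Not all that is in view belongs to the job. What is shaped like the dark_spice but blue or purple is not meant.

How it is judged:
By the outcome, as a careful person would: the job done as asked, in the order asked, and still so for the second after the job is handed in, with the robot touching nothing.
It also fails if it takes over 120 s, if anything falls off the work surface, if the arm or the gripper's body presses on something with over 40 N, if the wrist force passes 120 N, or if a joint passes its speed limit or range.

ROBOT

A 6-joint arm with a two-finger parallel gripper is mounted at the origin on a cart in front of the work surface, level with it; the furniture and walls round the work are solid. World frame = base frame: x ahead of the robot, y to its left, z up, the work surface at z = 0. Lengths are in m, angles in rad, forces in N, time in s.
With the tool pointing down it reaches from about 0.425 to 0.925 m from the base axis. Payload 12.5 kg.
Tool frame: the origin (TCP) lies on the front face of the gripper's body, between the roots of the fingers; the fingertips stand 73 mm ahead of it and the grasp point (between the pads) lies 54 mm ahead of it; z points along the fingers, y is the line along which they close (so a half turn about z gives the same grasp; the last joint's range is limited). The gripper opens to 85 mm and grips with 20 to 120 N. Pads are 22 mm wide; open, the fingers measure 114 mm over their backs; the gripper's body (76 mm by 85 mm) begins 54 mm behind the grasp point. The pads swing forward as they close: fully open they stand 13 mm farther back than shut.
Start: joints at [1.188, 0.491, 1.559, -0, 1.092, -0.106], TCP at [0.171, 0.601, 0.304] pointing down, gripper open.
Joint ranges: [-3.1, 3.1], [-0.84, 2.19], [0.05, 2.79], [-1.13, 4.28], [0.06, 2.93], [-2.69, 2.69]. Speed limits (rad/s): [2.22, 2.22, 2.79, 3.14, 3.14, 3.14].

INTERFACE

Orientations are given as [roll, pitch, yaw] about the fixed x, y, z axes, in that order (R = Rz(yaw) Ry(pitch) Rx(roll)).
In Python, from cell import ctrl, viewer gives the robot as it stands.
- The arm moves only by the tool play_rows, never from a script. Its arguments are lists of equal length, an entry for each row: "dp": the shift along the tool's x, y, z in units of 15 cm (1.0 is 15 cm), a list of three; "turn": the turn about the tool's z in units of pi rad (1.0 is pi rad). In form: {"dp": [[tx, ty, tz], ...], "turn": [turn, ...]}. A call has 1 to 12 rows; each row is the pose to reach, as a shift and turn from the pose commanded when the call began, along the tool's axes at that moment, turning the shorter way round; what a row does not reach only later rows make up. A row lasts 1/12 s, in which the tool goes at most 41.7 mm and 7.16 degrees, less where a joint would pass 70% of its speed; a pose out of reach is approached as far as the arm can. A call with a number of a shift or a turn outside -1 to 1 is refused whole. A call with a gripper value outside its range is refused whole. "hand" is the opening, from 0 (shut) to 1 (fully open), set as the call begins (left out, the last holds). The fingers move at their own pace and stop on an object; "grip_force" is the grip in N (left out, the last holds). Time passes only in rows, so rows that repeat a pose let the fingers close. It gives the time, the measured TCP pose, the force, the opening and the grip force at its end, in the units of the state.
- ctrl.sense(): the state, without advancing time (a new reading comes with each control period).
- viewer.camera(name): name is "side" or "top" or "wrist"; returns the picture (480x640x3 uint8, blue, green, red); there is no depth.
- viewer.camera_model(name): a dict with "intrinsics" (3x3 intrinsics, pixels), "k1" (the pictures are not rectified: a ray, as slopes to the right and down, at radius r is drawn at 1 + k1 r^2 times it, then the intrinsics apply), "eye" and "orientation" of the camera in the world. Camera axes: x right, y down, z forward; pixel columns grow to the right and rows downward; lengths in m; the calibration is good to about 2 mm. A picture is of the moment at which its call begins: read the wrist's pose just before it. camera_model takes no time and is no camera call; for the wrist camera it gives the pose at the moment of the call.
- ctrl.job_done(): hands the job in; it is judged then, once.
The state is a dict: "time": time; "qpos": joint angles; "qd": joint speeds; "joint_torque": joint torques, N m; "tool_pos": TCP position; "orientation": TCP orientation; "ft_force": force on the tool from outside, world axes, zero at the start; "ft_torque": the same for the moment, N m; "width": opening from 0.0 (shut) to 1.0 (fully open); "gripper_force": force on a finger pad.
Only numpy, scipy, OpenCV 4.12 (cv2) and the standard library are available. Lean on these libraries where they do the work, as an engineer would, in place of code of your own. Each camera call takes 0.05 s, during which the arm holds its last target. There are 200 camera calls.

## Working session

There is one attempt and no reset: what is moved stays moved. The work goes in short steps, Python scripts to look and compute and a tool call to move; the robot and the scene stay as the last step left them, time stands still between calls to the robot, and variables do not carry over. Pictures are saved under pics/ and viewed, at most 14 in all, crops included, and the job is handed in when it is done.

Besides the shell and the picture viewer there is one more tool, called as name(argument=value, ...) on one line, values as JSON. play_rows: Moves the arm, as the interface text tells. Its arguments: {"type":"object","properties":{"dp":{"type":"array"},"turn":{"type":"array"},"hand":{"type":"number"},"grip_force":{"type":"number"}},"required":["dp","turn"]}

```bash
ls; mkdir -p pics
python3 - <<'E'
from cell import ctrl, viewer
import cv2
s=ctrl.sense(); print(s['time'],s['tool_pos'],s['orientation'],s['width'])
for n in ("top","side","wrist"):
    m=viewer.camera_model(n); print(n,m)
    cv2.imwrite(f"pics/{n}0.png",viewer.camera(n))
E
```

```text
pics
0.0 [0.1707311  0.60107983 0.3033256 ] [-3.14050021e+00 -1.08003942e-04  2.86481149e+00] 0.9988520018366872
top {'intrinsics': array([[442.68464259,   0.        , 321.312114  ],
       [  0.        , 442.68464259, 247.67695376],
       [  0.        ,   0.        ,   1.        ]]), 'k1': -0.018782668586614155, 'eye': array([0.30121778, 0.15836447, 1.20041595]), 'orientation': array([-2.9765129 ,  0.02100171, -1.59351706])}
side {'intrinsics': array([[621.8634923 ,   0.        , 315.45938961],
       [  0.        , 621.8634923 , 233.31229778],
       [  0.        ,   0.        ,   1.        ]]), 'k1': -0.19366368283212657, 'eye': array([0.68933989, 1.28196411, 1.54059425]), 'orientation': array([-2.49595739,  0.0163149 ,  2.94111672])}
wrist {'intrinsics': array([[381.35333578,   0.        , 324.27795979],
       [  0.        , 381.35333578, 241.70146867],
       [  0.        ,   0.        ,   1.        ]]), 'k1': -0.0011744211772292783, 'eye': array([0.09850456, 0.62174696, 0.37331862]), 'orientation': array([2.84134430e+00, 6.01155528e-04, 1.29266093e+00])}
```

View pics/top0.png

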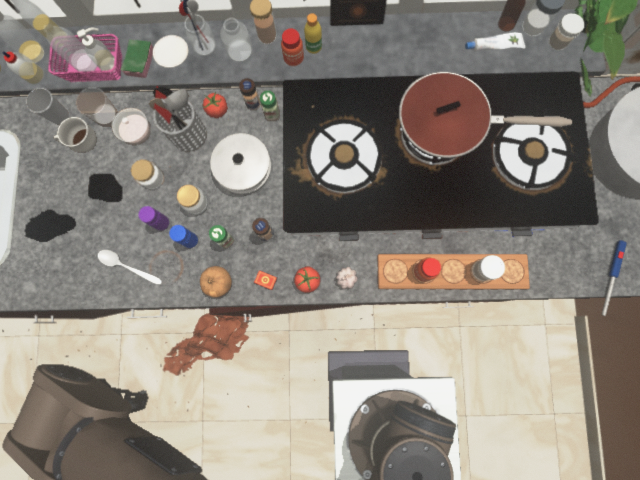

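View pics/side0.png

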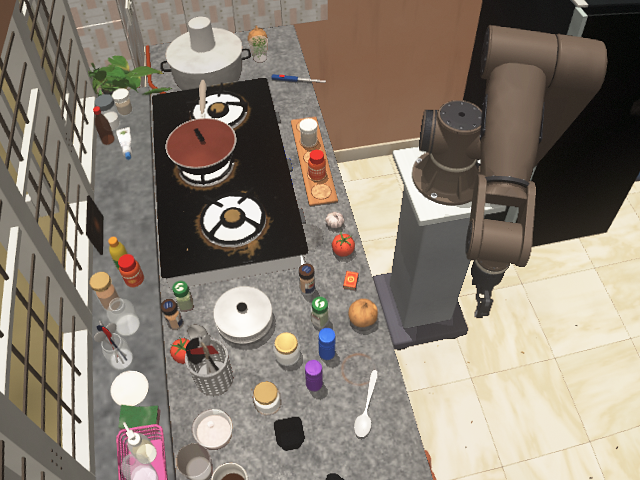

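View pics/wrist0.png

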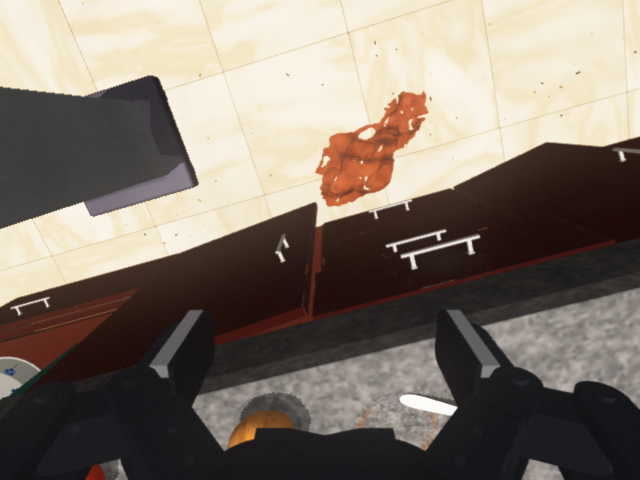

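Candidates: for the green cap, front (219,234) or back (268,99). For the dark cap, front (262,228) or back (248,88), with blue (183,236) and purple (152,217) as decoys. The tomato at (307,280) and the one at (215,105) are also look-alikes. I choose green (219,234), dark (262,228), garlic (346,278) and matchbox (265,280). The red jar (430,268) is on the robot's left (+78 pad) and the white jar (490,268) is on the -78 pad. So dark goes to pad +156, green to pad 0 and garlic to pad -156.

```bash
cat > h.py <<'E'
import numpy as np, cv2
from scipy.spatial.transform import Rotation as R
from cell import ctrl, viewer
def rays(m,px):
    K=m['intrinsics'];px=np.atleast_2d(np.asarray(px,float))
    d=(px-K[:2,2])/[K[0,0],K[1,1]]; s=d.copy()
    for _ in range(8): s=d/(1+m['k1']*(s**2).sum(1,keepdims=True))
    return np.c_[s,np.ones(len(s))]@R.from_euler('xyz',m['orientation']).as_matrix().T
def plane(m,px,z):
    r=rays(m,px);return m['eye']+r*((z-m['eye'][2])/r[:,2])[:,None]
def proj(m,P):
    p=(np.atleast_2d(P)-m['eye'])@R.from_euler('xyz',m['orientation']).as_matrix()
    s=p[:,:2]/p[:,2:];s=s*(1+m['k1']*(s**2).sum(1,keepdims=True))
    return s*[m['intrinsics'][0,0],m['intrinsics'][1,1]]+m['intrinsics'][:2,2]
def blob(im,lo,hi,box):
    "largest hsv blob in box x0,y0,x1,y1 -> contour (full px), area"
    x0,y0,x1,y1=box;h=cv2.cvtColor(im[y0:y1,x0:x1],cv2.COLOR_BGR2HSV)
    k=cv2.inRange(h,np.array(lo),np.array(hi))
    if lo[0]==0 and hi[0]<20: k|=cv2.inRange(h,np.array([170,lo[1],lo[2]]),np.array([180,hi[1],hi[2]]))
    c,_=cv2.findContours(k,cv2.RETR_EXTERNAL,cv2.CHAIN_APPROX_NONE)
    c=max(c,key=cv2.contourArea)+[x0,y0];return c.reshape(-1,2)
E
python3 - <<'E'
from h import *
T=cv2.imread('pics/top0.png');S=cv2.imread('pics/side0.png')
mt=viewer.camera_model('top');ms=viewer.camera_model('side')
a=cv2.resize(T[205:305,195:370],None,fx=4,fy=4,interpolation=cv2.INTER_CUBIC)[:, :700]
b=cv2.resize(T[245:300,370:540],(700,200),interpolation=cv2.INTER_CUBIC)
cv2.imwrite('pics/crop1.png',np.vstack([a,b]))
def rep(n,c,m,z):
    (u,v),(w,h),an=cv2.minAreaRect(c.astype(np.float32)); p=plane(m,[u,v],z)[0]
    (cu,cv_),r=cv2.minEnclosingCircle(c.astype(np.float32))
    print(n,np.round([u,v,w,h,an],1),'P',np.round(p,4),'d',round(2*r*(m['eye'][2]-z)/m['intrinsics'][0,0],4))
B=blob(T,[5,90,60],[20,255,255],(372,248,536,295))
rep('board',B,mt,.012); bp=plane(mt,cv2.boxPoints(cv2.minAreaRect(B.astype(np.float32))),.012); print(np.round(bp,4))
rep('match',blob(T,[0,120,80],[14,255,255],(250,268,282,292)),mt,.014)
rep('tomato',blob(T,[0,120,60],[12,255,255],(288,262,326,298)),mt,.035)
rep('garlic',blob(T,[0,15,140],[180,90,255],(332,264,360,294)),mt,.025)
rep('greencap',blob(T,[45,80,30],[85,255,255],(205,220,235,250)),mt,.1)
rep('redcap',blob(T,[0,150,60],[8,255,255],(415,252,443,285)),mt,.094)
rep('white',blob(T,[0,0,190],[180,40,255],(474,250,510,285)),mt,.099)
rep('greencapS',blob(S,[45,80,30],[85,255,255],(305,288,332,325)),ms,.1)
rep('matchS',blob(S,[0,120,80],[14,255,255],(338,266,362,294)),ms,.014)
rep('garlicS',blob(S,[0,15,140],[180,90,255],(322,205,346,233)),ms,.025)
rep('onion',blob(T,[5,90,60],[22,255,255],(195,260,236,302)),mt,.045)
E
```

```text
board [453.5 271.   34.  151.   90. ] P [ 0.427  -0.1748  0.012 ] d 0.4144
[[ 0.4784  0.0257  0.012 ]
 [ 0.4678 -0.3815  0.012 ]
 [ 0.3763 -0.3725  0.012 ]
 [ 0.3864  0.0297  0.012 ]]
match [265.1 279.7  19.3  13.5  23.2] P [0.4161 0.3322 0.014 ] d 0.0599
tomato [307. 279.  24.  24.  90.] P [0.4131 0.2181 0.035 ] d 0.0666
garlic [347.  276.5  20.   21.    0. ] P [0.4181 0.112  0.025 ] d 0.0595
greencap [217.  233.   15.6  15.6  45. ] P [0.53   0.4424 0.1   ] d 0.041
redcap [429.5 268.   20.   21.   90. ] P [ 0.4274 -0.0924  0.094 ] d 0.0556
white [492.5 266.5  23.   23.   90. ] P [ 0.4265 -0.2481  0.099 ] d 0.0602
greencapS [319.5 305.   16.   15.   90. ] P [0.5335 0.4512 0.1   ] d 0.039
matchS [350.5 278.9  12.3  15.9  12.5] P [0.418  0.3346 0.014 ] d 0.0454
garlicS [333.5 215.5  21.   23.   90. ] P [0.4173 0.1017 0.025 ] d 0.0743
onion [215. 281.  30.  30.  90.] P [0.4128 0.4599 0.045 ] d 0.0815
```

View pics/crop1.png

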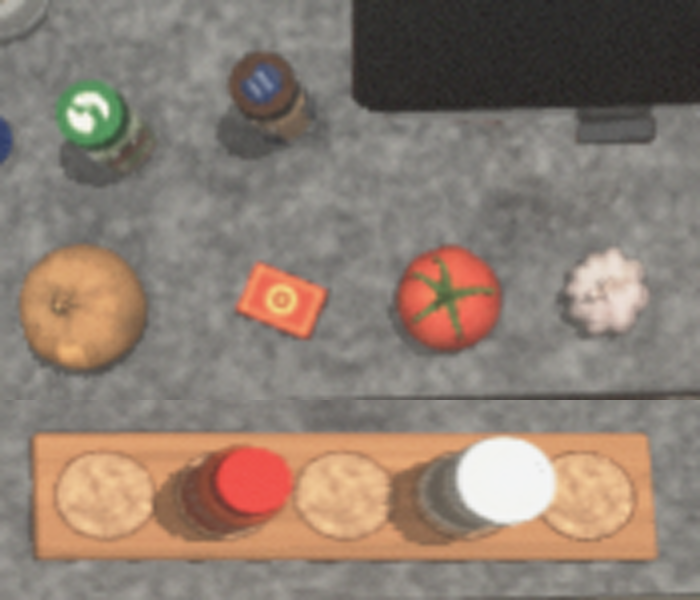

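The close crop confirms the choice. Green cap with its white logo is at px (218,233), dark cap with its blue mark at (261,226), garlic at (347,277) and the matchbox at (265,280). The free cork pads are at (395,271), (453,271) and (512,271).

Run:
```python
from h import *
T=cv2.imread('pics/top0.png');S=cv2.imread('pics/side0.png')
mt=viewer.camera_model('top');ms=viewer.camera_model('side')
for n,p,z in [('green',(218.1,233.4),.1),('dark',(260.4,225.6),.106),('padL',(395.2,270.7),.012),('padM',(453,270.7),.012),('padR',(512.2,271),.012),('red',(431.4,267.3),.106),('white',(492.4,267),.099)]:
    print(n,np.round(plane(mt,p,z)[0],4))
    
c=plane(mt,[(378.2,254.2),(378.6,288.5),(527.3,254.2),(529.2,288.8)],.012);print(np.round(c,4),c.mean(0))
# dark in side view: check predicted pixel of top centre
P=plane(mt,[(260.4,225.6),(218.1,233.4)],.106);print(proj(ms,P))
a=np.r_[0:0]
A=cv2.resize(S[185:330,295:370],None,fx=4,fy=4,interpolation=cv2.INTER_CUBIC)
B=cv2.resize(S[115:210,285:345],None,fx=5,fy=5,interpolation=cv2.INTER_CUBIC)
o=np.zeros((580,620,3),np.uint8);o[:580,:300]=A[:580];o[:475,310:610]=B;cv2.imwrite('pics/crop2.png',o)
```

```text
green [0.5289 0.4396 0.1   ]
dark [0.5449 0.3304 0.106 ]
padL [ 0.4318 -0.0185  0.012 ]
padM [ 0.4278 -0.1735  0.012 ]
padR [ 0.4229 -0.3319  0.012 ]
red [ 0.4276 -0.0945  0.106 ]
white [ 0.4253 -0.2478  0.099 ]
[[ 0.4778  0.0251  0.012 ]
 [ 0.3851  0.0281  0.012 ]
 [ 0.4673 -0.3768  0.012 ]
 [ 0.3741 -0.3728  0.012 ]] [ 0.4260827  -0.17409451  0.012     ]
[[306.63227373 267.81894039]
 [320.62431517 299.32965785]]
```

play_rows(dp=[[-0.1,0,0],[-0.3,0,0],[-0.5,0.0,0],[-0.7,0.0,0],[-0.8,0.1,0],[-0.9,0.2,0],[-0.9,0.2,0],[-0.9,0.2,0],[-0.9,0.2,0],[-0.9,0.2,0],[-0.9,0.2,0],[-0.9,0.2,0]], turn=[0.03,0.07,0.11,0.15,0.19,0.23,0.27,0.31,0.35,0.38,0.412,0.412], hand=1.0)

```text
time: 1.15
tool_pos: [0.3088, 0.5931, 0.3036]
orientation: [-3.141, 0.0, 1.566]
ft_force: [-0.2, 0.0, -0.5]
width: 1.002
gripper_force: 0.0
```

View pics/crop2.png

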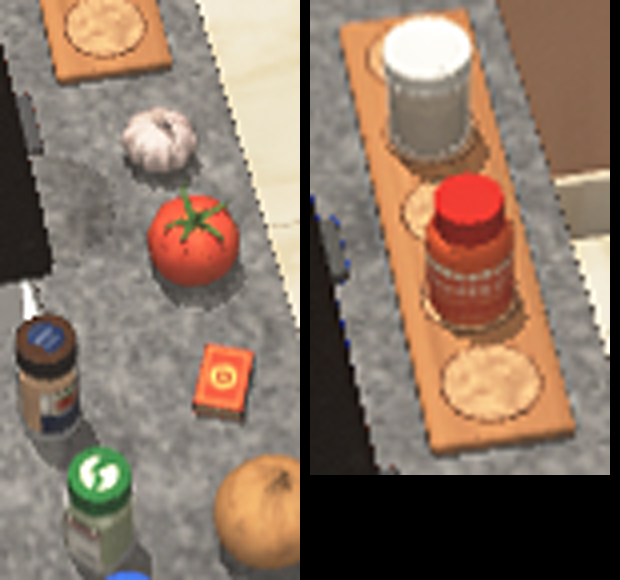

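Side view: the dark cap is at (306,269) against (306.6,267.8) predicted from the top view, and green agrees too. The board sits at (0.4265,-0.174) with yaw about -0.027, and the pads check out.

play_rows(dp=[[-0.15,0.15,0],[-0.35,0.35,0],[-0.55,0.55,0],[-0.75,0.75,0],[-0.95,0.95,0],[-1,1,0],[-1,1,0],[-1,1,0]], turn=[0,0,0,0,0,0,0,0], hand=0.85)

```text
time: 1.82
tool_pos: [0.4591, 0.4428, 0.3038]
orientation: [-3.141, -0.0, 1.571]
ft_force: [-1.1, 0.5, 0.3]
width: 0.852
gripper_force: 0.0
```

play_rows(dp=[[-0.03,0.2,0],[-0.03,0.4,0],[-0.03,0.47,0],[-0.03,0.47,0],[-0.03,0.47,0.05],[-0.03,0.47,0.2],[-0.03,0.47,0.35],[-0.03,0.47,0.5],[-0.03,0.47,0.5]], turn=[0,0,0,0,0,0,0,0,0])

```text
time: 2.57
tool_pos: [0.5263, 0.4387, 0.2243]
orientation: [-3.135, 0.004, 1.572]
ft_force: [-0.7, -0.4, -0.8]
width: 0.85
gripper_force: 0.0
```

Run:
```python
from h import *
m=viewer.camera_model('wrist');im=viewer.camera('wrist');cv2.imwrite('pics/w1.png',im)
print(ctrl.sense()['tool_pos'],ctrl.sense()['time'])
print('pred green top px',proj(m,[[.529,.44,.1],[.545,.3304,.106]]))
```

```text
[0.5271981  0.43898627 0.22685702] 2.6167
pred green top px [[329.84752191 265.61828372]
 [355.09434404 435.86657515]]
```

View pics/w1.png

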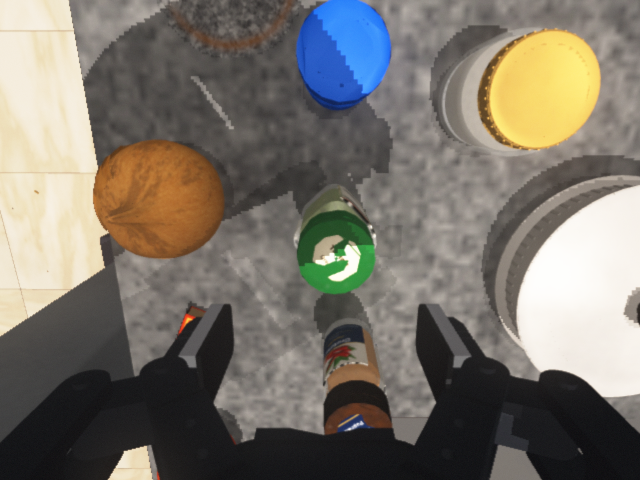

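The wrist view shows the green cap at (336,252) between the open fingers, with dark cap lower at (357,424). The arm was still settling, so I re-measure at rest.

```bash
cat >> h.py <<'E'
def wr(lo,hi,box,z,save=None):
    m=viewer.camera_model('wrist');im=viewer.camera('wrist')
    if save: cv2.imwrite(save,im)
    c=blob(im,lo,hi,box).astype(np.float32);(u,v),r=cv2.minEnclosingCircle(cv2.convexHull(c.astype(np.int32)))
    p=plane(m,[u,v],z)[0];t=ctrl.sense()['tool_pos']
    print('px',round(u),round(v),'r_mm',round(1e3*r*(m['eye'][2]-z)/m['intrinsics'][0,0],1),'P',np.round(p,4),'tcp',np.round(t,4));return p
E
python3 - <<'E'
from h import *
viewer.camera('top')
wr([45,80,30],[85,255,255],(270,190,410,310),.1)
E
```

```text
px 331 251 r_mm 21.5 P [0.5321 0.4479 0.1   ] tcp [0.5286 0.4394 0.2299]
```

Run:
```python
from h import *
mt=viewer.camera_model('top');ms=viewer.camera_model('side');mw=viewer.camera_model('wrist')
print(plane(ms,[[319.6,302.9]],.1),plane(mt,[[218.1,233.4]],.1))
# top cap by colour: green or logo white, in 4x upscaled
T=cv2.imread('pics/top0.png')
c=blob(T,[45,80,30],[85,255,255],(205,215,228,243));print(c[:,0].min(),c[:,0].max(),c[:,1].min(),c[:,1].max())
W=viewer.camera('wrist')
# surroundings in wrist view: onion & blue jar
for n,lo,hi,b,z in [('onion',[5,90,30],[22,255,255],(85,130,235,265),.045),('matchbox',[0,120,60],[14,255,255],(170,290,215,340),.014)]:
    c=blob(W,lo,hi,b);(u,v),r=cv2.minEnclosingCircle(c);print(n,u,v,plane(mw,[[u,v]],z))
```

```text
[[0.53189258 0.44486197 0.1       ]] [[0.52885391 0.43958804 0.1       ]]
209 225 225 241
onion 157.5 195.5 [[0.41652005 0.46877213 0.045     ]]
matchbox 183.5 327.0 [[0.41022724 0.35120996 0.014     ]]
```

play_rows(dp=[[0.03,0.015,0.1],[0.03,0.015,0.25],[0.03,0.015,0.4],[0.03,0.015,0.53],[0.03,0.015,0.62],[0.03,0.015,0.64],[0.03,0.015,0.64],[0.03,0.015,0.64]], turn=[0,0,0,0,0,0,0,0])

```text
time: 3.43
tool_pos: [0.5319, 0.4435, 0.1339]
orientation: [3.14, -0.001, 1.571]
ft_force: [-0.1, 0.5, -0.4]
width: 0.847
gripper_force: 0.0
```

play_rows(dp=[[0,0,0],[0,0,0],[0,0,0],[0,0,0],[0,0,0],[0,0,0],[0,0,0],[0,0,0],[0,0,0]], turn=[0,0,0,0,0,0,0,0,0], hand=0.0, grip_force=30)

```text
time: 4.18
tool_pos: [0.5319, 0.4435, 0.1347]
orientation: [3.14, -0.001, 1.57]
ft_force: [-1.3, -0.7, 5.7]
width: 0.563
gripper_force: 30.0
```

play_rows(dp=[[0,0,-0.1],[0,0,-0.3],[0,0,-0.55],[0,0,-0.8],[-0.1,0,-1],[-0.3,0,-1],[-0.55,-0.2,-1],[-0.8,-0.4,-1],[-1,-0.6,-1]], turn=[0,0,0,0,0,0,0,0,0])

```text
time: 4.93
tool_pos: [0.4496, 0.3012, 0.2834]
orientation: [3.14, -0.0, 1.57]
ft_force: [0.4, 0.5, 0.6]
width: 0.567
gripper_force: 31.3
```

play_rows(dp=[[-0.25,-0.02,0],[-0.5,-0.04,0],[-0.75,-0.08,0],[-1,-0.1,0]], turn=[0,0,0,0])

```text
time: 5.27
tool_pos: [0.4347, 0.1514, 0.2837]
orientation: [3.14, -0.0, 1.571]
ft_force: [0.7, -0.1, -0.7]
width: 0.564
gripper_force: 31.4
```

play_rows(dp=[[-0.25,0,0],[-0.5,0,0],[-0.75,0,0],[-1,0,0]], turn=[0,0,0,0])

```text
time: 5.6
tool_pos: [0.4352, 0.0012, 0.2837]
orientation: [3.14, 0.0, 1.571]
ft_force: [0.9, 0.5, -0.5]
width: 0.57
gripper_force: 31.4
```

play_rows(dp=[[-0.25,0,0],[-0.5,0,0],[-0.75,0,0],[-0.9,0,0],[-1,0,0],[-1,0,0],[-1,0,0],[-1,0,0]], turn=[0,0,0,0,0,0,0,0])

```text
time: 6.27
tool_pos: [0.4354, -0.1465, 0.2832]
orientation: [3.141, -0.0, 1.57]
ft_force: [0.7, -1.0, -1.5]
width: 0.568
gripper_force: 31.4
```

play_rows(dp=[[-0.1,-0.05,0],[-0.18,-0.055,0],[-0.18,-0.055,0.1],[-0.18,-0.055,0.3],[-0.18,-0.055,0.5],[-0.18,-0.055,0.68],[-0.18,-0.055,0.8],[-0.18,-0.055,0.87],[-0.18,-0.055,0.9],[-0.18,-0.055,0.905],[-0.18,-0.055,0.905],[-0.18,-0.055,0.905]], turn=[0,0,0,0,0,0,0,0,0,0,0,0])

```text
time: 7.27
tool_pos: [0.4277, -0.174, 0.1476]
orientation: [3.141, 0.0, 1.571]
ft_force: [0.8, -0.1, -1.0]
width: 0.565
gripper_force: 31.4
```

Run:
```python
from h import *
s=ctrl.sense();print(s['tool_pos'],s['ft_force'])
a=viewer.camera('top')[225:315,360:550];b=viewer.camera('side')[100:220,270:370]
o=np.zeros((600,800,3),np.uint8);o[:285,:600]=cv2.resize(a,(600,285),interpolation=cv2.INTER_CUBIC);o[290:590,:250]=cv2.resize(b,(250,300),interpolation=cv2.INTER_CUBIC)
o[290:590,300:700]=cv2.resize(viewer.camera('wrist'),(400,300));cv2.imwrite('pics/c3.png',o)
```

```text
[ 0.42769843 -0.17401545  0.14758779] [ 0.75978537 -0.08372739 -1.00001193]
```

View pics/c3.png

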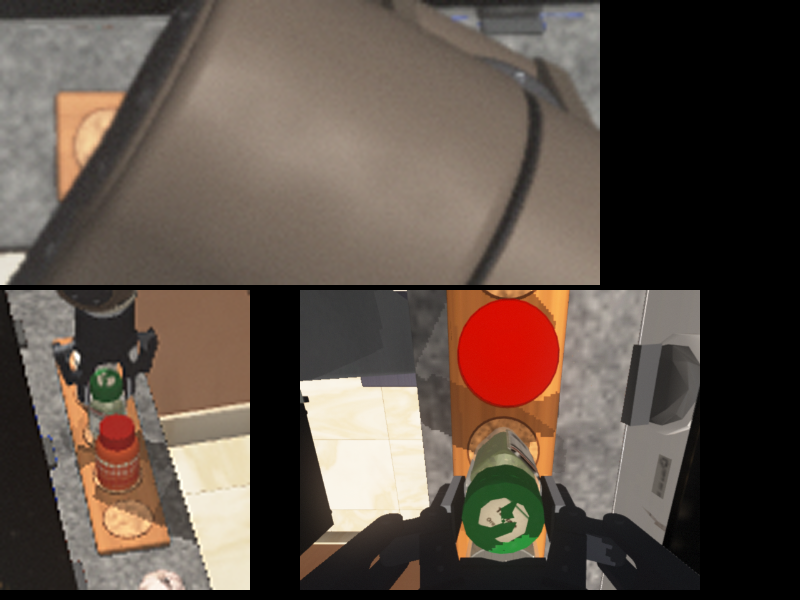

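The wrist view shows the green jar held upright over the middle pad, its cap at about (326,355) in full pixels, with the red jar ahead and clear. The side view agrees.

Run:
```python
from h import *
wr([45,80,20],[85,255,255],(250,270,400,440),.112)
```

```text
px 325 351 r_mm 19.8 P [ 0.4283 -0.1674  0.112 ] tcp [ 0.4275 -0.1741  0.1475]
```

play_rows(dp=[[0,0,0.005],[0,0,0.005]], turn=[0,0])

```text
time: 7.63
tool_pos: [0.4274, -0.1742, 0.1467]
orientation: [3.141, 0.0, 1.571]
ft_force: [-0.9, -0.0, 3.9]
width: 0.566
gripper_force: 31.9
```

play_rows(dp=[[0,0,0],[0,0,0],[0,0,0],[0,0,0],[0,0,0],[0,0,-0.1],[0,0,-0.3],[0,0,-0.55],[0,0,-0.8],[0.15,0,-1],[0.4,0,-1],[0.65,0,-1]], turn=[0,0,0,0,0,0,0,0,0,0,0,0], hand=0.85)

```text
time: 8.63
tool_pos: [0.4274, -0.0761, 0.298]
orientation: [3.138, 0.001, 1.568]
ft_force: [0.7, -0.1, 0.4]
width: 0.848
gripper_force: 0.0
```

play_rows(dp=[[0.25,0,0],[0.5,0,0],[0.75,0,0],[1,0,0]], turn=[0,0,0,0])

```text
time: 8.97
tool_pos: [0.4269, 0.0751, 0.2966]
orientation: [3.141, -0.0, 1.57]
ft_force: [0.5, -0.1, 1.6]
width: 0.846
gripper_force: 0.0
```

play_rows(dp=[[0.25,0.1,0],[0.5,0.3,0],[0.75,0.5,0],[1,0.7,0]], turn=[0,0,0,0])

```text
time: 9.3
tool_pos: [0.5211, 0.2106, 0.2965]
orientation: [3.141, -0.0, 1.571]
ft_force: [0.3, -2.0, -1.1]
width: 0.851
gripper_force: 0.0
```

play_rows(dp=[[0.2,0.05,0],[0.4,0.05,0],[0.6,0.05,0.05],[0.69,0.08,0.1],[0.69,0.08,0.3],[0.69,0.08,0.42],[0.69,0.08,0.43],[0.69,0.08,0.43],[0.69,0.08,0.43]], turn=[0,0,0,0,0,0,0,0,0])

```text
time: 10.05
tool_pos: [0.5331, 0.3117, 0.2328]
orientation: [3.141, -0.0, 1.57]
ft_force: [0.8, 0.4, 0.1]
width: 0.852
gripper_force: 0.0
```

Run:
```python
from h import *
T=viewer.camera('top');cv2.imwrite('pics/top2.png',T);mt=viewer.camera_model('top')
S=viewer.camera('side');cv2.imwrite('pics/side2.png',S);W=viewer.camera('wrist');cv2.imwrite('pics/w2.png',W)
o=np.zeros((600,800,3),np.uint8);o[:285,:600]=cv2.resize(T[225:315,360:550],(600,285),interpolation=cv2.INTER_CUBIC);o[290:590,:250]=cv2.resize(S[100:220,270:370],(250,300),interpolation=cv2.INTER_CUBIC)
o[290:590,300:700]=cv2.resize(W,(400,300));cv2.imwrite('pics/c4.png',o)
print(ctrl.sense()['tool_pos'],proj(viewer.camera_model('wrist'),[[.545,.331,.106]]))
c=blob(T,[45,80,20],[85,255,255],(430,240,475,295));x0,y0=c.min(0);x1,y1=c.max(0);print(x0,x1,y0,y1,plane(mt,[[(x0+x1)/2,(y0+y1)/2]],.112))
```

```text
[0.53299688 0.31181439 0.23329811] [[345.29340144 233.58458324]]
456 472 259 275 [[ 0.42559953 -0.17323163  0.112     ]]
```

View pics/c4.png

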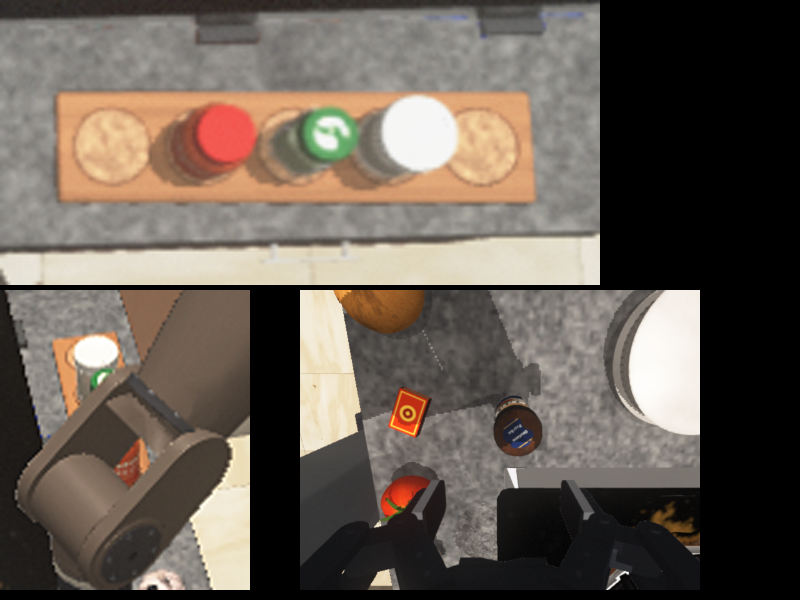

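Top view: green stands at (0.4256,-0.1732), 1–2 mm from the pad centre, and the row is undisturbed. The wrist view shows dark cap at (347,224) full pixels, with the same ~5 mm wrist bias as before, so I trust the top-view value (0.545, 0.331).

play_rows(dp=[[0.1,0.08,0],[0.13,0.08,0.02],[0.13,0.08,0.1],[0.13,0.08,0.25],[0.13,0.08,0.4],[0.13,0.08,0.53],[0.13,0.08,0.62],[0.13,0.08,0.64],[0.13,0.08,0.64],[0.13,0.08,0.64]], turn=[0,0,0,0,0,0,0,0,0,0])

```text
time: 11.03
tool_pos: [0.5446, 0.3313, 0.1363]
orientation: [3.141, -0.0, 1.57]
ft_force: [0.6, 0.9, 0.9]
width: 0.845
gripper_force: 0.0
```

play_rows(dp=[[0,0,0],[0,0,0],[0,0,0],[0,0,0],[0,0,0],[0,0,0],[0,0,0],[0,0,0],[0,0,0]], turn=[0,0,0,0,0,0,0,0,0], hand=0.0, grip_force=30)

```text
time: 11.78
tool_pos: [0.545, 0.3316, 0.1369]
orientation: [3.14, -0.001, 1.57]
ft_force: [0.2, -0.5, 6.7]
width: 0.499
gripper_force: 30.2
```

play_rows(dp=[[0,0,-0.1],[0,0,-0.3],[0,0,-0.55],[0,-0.05,-0.8],[0,-0.2,-1],[-0.1,-0.4,-1],[-0.3,-0.6,-1],[-0.5,-0.75,-1],[-0.75,-0.76,-1],[-1,-0.76,-1]], turn=[0,0,0,0,0,0,0,0,0,0])

```text
time: 12.62
tool_pos: [0.4287, 0.1806, 0.2863]
orientation: [3.141, -0.0, 1.573]
ft_force: [1.2, -0.6, -1.3]
width: 0.5
gripper_force: 30.9
```

play_rows(dp=[[-0.25,0,0],[-0.5,0,0],[-0.75,0,0],[-0.9,0,0],[-1,0,0],[-1,0,0],[-1,0,0]], turn=[0,0,0,0,0,0,0])

```text
time: 13.2
tool_pos: [0.4304, 0.0311, 0.286]
orientation: [3.141, -0.0, 1.568]
ft_force: [0.9, 0.0, -0.8]
width: 0.495
gripper_force: 30.9
```

play_rows(dp=[[-0.15,0,0],[-0.3,0,0],[-0.327,0.005,0.05],[-0.327,0.005,0.3],[-0.327,0.005,0.5],[-0.327,0.005,0.68],[-0.327,0.005,0.8],[-0.327,0.005,0.87],[-0.327,0.005,0.9],[-0.327,0.005,0.91],[-0.327,0.005,0.91],[-0.327,0.005,0.91]], turn=[0,0,0,0,0,0,0,0,0,0,0,0])

```text
time: 14.2
tool_pos: [0.4315, -0.0171, 0.1499]
orientation: [3.141, 0.0, 1.571]
ft_force: [0.1, 0.6, -1.8]
width: 0.498
gripper_force: 30.9
```

play_rows(dp=[[0,0,0.004],[0,0,0.004]], turn=[0,0])

```text
time: 14.37
tool_pos: [0.4314, -0.0174, 0.1492]
orientation: [3.14, 0.0, 1.571]
ft_force: [0.5, 0.4, -0.2]
width: 0.5
gripper_force: 30.9
```

play_rows(dp=[[0,0,0.004],[0,0,0.006],[0,0,0.006]], turn=[0,0,0])

```text
time: 14.62
tool_pos: [0.4316, -0.0176, 0.1487]
orientation: [3.14, 0.0, 1.57]
ft_force: [-0.2, 0.6, 10.7]
width: 0.498
gripper_force: 31.0
```

play_rows(dp=[[0,0,0],[0,0,0],[0,0,0],[0,0,0],[0,0,-0.1],[0,0,-0.3],[0,0,-0.5],[0,0,-0.7],[0.2,0,-0.75],[0.45,-0.05,-0.75],[0.7,-0.09,-0.75],[0.86,-0.09,-0.75]], turn=[0,0,0,0,0,0,0,0,0,0,0,0], hand=1.0)

```text
time: 15.62
tool_pos: [0.4164, 0.1135, 0.2607]
orientation: [3.142, -0.0, 1.571]
ft_force: [1.0, -0.5, -0.1]
width: 1.009
gripper_force: 0.0
```

play_rows(dp=[[0,0,0],[0,0,0],[0,0,0]], turn=[0,0,0])

```text
time: 15.87
tool_pos: [0.4177, 0.1112, 0.2603]
orientation: [-3.141, 0.0, 1.571]
ft_force: [-0.7, 0.0, 0.4]
width: 1.001
gripper_force: 0.0
```

Run:
```python
from h import *
wr([0,10,110],[180,100,255],(250,140,400,330),.025,'pics/w3.png')
S=viewer.camera('side');W=cv2.imread('pics/w3.png');T=viewer.camera('top')
o=np.zeros((600,800,3),np.uint8);o[:360,:300]=cv2.resize(S[100:220,270:370],(300,360),interpolation=cv2.INTER_CUBIC)
o[:360,310:790]=cv2.resize(W,(480,360));o[365:,:400]=cv2.resize(T[225:315,370:550],(400,235));cv2.imwrite('pics/c5.png',o)
```

```text
px 324 236 r_mm 95.6 P [0.4181 0.0975 0.025 ] tcp [0.4178 0.1108 0.2603]
```

View pics/c5.png

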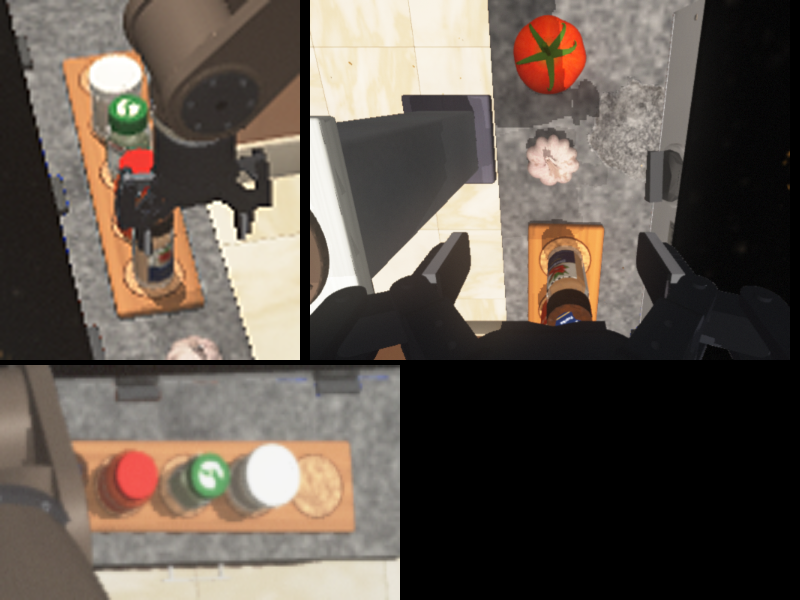

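The wrist view shows the garlic at (323,211) full pixels, consistent with top (0.418,0.112). Dark stands upright on the left pad.

play_rows(dp=[[0.01,0,0.2],[0.01,0,0.45],[0.01,0,0.7],[0.01,0,0.9],[0.01,0,1.0],[0.01,0,1.0]], turn=[0,0,0,0,0,0])

```text
time: 16.52
tool_pos: [0.4171, 0.112, 0.1077]
orientation: [-3.136, 0.001, 1.569]
ft_force: [0.5, -0.1, -0.3]
width: 1.003
gripper_force: 0.0
```

play_rows(dp=[[0,0,0.1],[0,0,0.16],[0,0,0.19],[0,0,0.19],[0,0,0.19]], turn=[0,0,0,0,0])

```text
time: 16.93
tool_pos: [0.418, 0.1129, 0.0824]
orientation: [3.141, -0.0, 1.57]
ft_force: [0.4, 0.7, 0.9]
width: 1.002
gripper_force: 0.0
```

play_rows(dp=[[0,0,0],[0,0,0],[0,0,0],[0,0,0],[0,0,0],[0,0,0],[0,0,0],[0,0,0]], turn=[0,0,0,0,0,0,0,0], hand=0.0, grip_force=20)

```text
time: 17.6
tool_pos: [0.4179, 0.113, 0.0827]
orientation: [3.14, -0.0, 1.571]
ft_force: [-1.8, -1.3, 10.6]
width: 0.658
gripper_force: 19.1
```

play_rows(dp=[[0,0,-0.1],[0,0,-0.3],[0,0,-0.55],[0,0,-0.8],[0,0.01,-1],[-0.1,0.02,-1],[-0.3,0.03,-1],[-0.55,0.03,-1],[-0.8,0.03,-1],[-1,0.03,-1]], turn=[0,0,0,0,0,0,0,0,0,0])

```text
time: 18.43
tool_pos: [0.4218, -0.0389, 0.2324]
orientation: [3.141, 0.0, 1.571]
ft_force: [1.7, -0.3, -0.3]
width: 0.659
gripper_force: 21.8
```

play_rows(dp=[[-0.2,0,0],[-0.4,0,0],[-0.6,0,0],[-0.8,0,0],[-1,0,0]], turn=[0,0,0,0,0])

```text
time: 18.85
tool_pos: [0.4217, -0.1885, 0.2322]
orientation: [3.141, 0.0, 1.57]
ft_force: [1.4, 0.3, -0.4]
width: 0.658
gripper_force: 21.8
```

play_rows(dp=[[-0.2,0,0],[-0.4,0,0],[-0.6,0,0],[-0.8,0,0],[-0.9,0,0],[-0.96,0,0],[-0.96,0,0],[-0.96,0,0],[-0.96,0,0]], turn=[0,0,0,0,0,0,0,0,0])

```text
time: 19.6
tool_pos: [0.4221, -0.3297, 0.2319]
orientation: [-3.141, -0.001, 1.571]
ft_force: [-1.1, 0.6, -0.7]
width: 0.654
gripper_force: 21.8
```

Run:
```python
from h import *
m=viewer.camera_model('wrist');W=viewer.camera('wrist');cv2.imwrite('pics/w4.png',W[:, 100:560])
print(ctrl.sense()['tool_pos'],ctrl.sense()['width'],proj(m,[[.4225,-.331,.012],[.4242,-.252,.099]]))
```

```text
[ 0.42219768 -0.32975459  0.23195296] 0.6594984377509238 [[324.48562674 226.1628881 ]
 [327.59086165 119.41439499]]
```

View pics/w4.png

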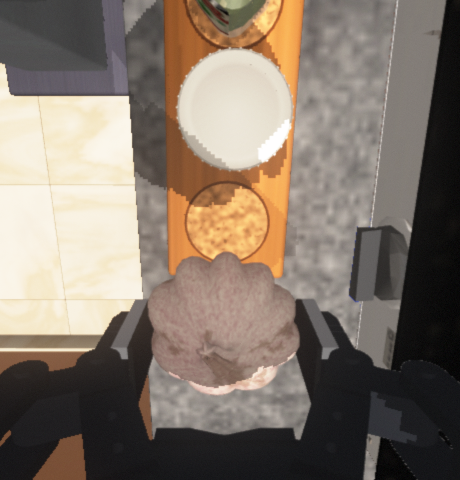

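The wrist view shows the garlic held tip up, with the empty right pad at (327,221) full pixels and the white jar clear.

play_rows(dp=[[-0.015,0,0.1],[-0.015,0,0.3],[-0.015,0,0.5],[-0.015,0,0.68],[-0.015,0,0.8],[-0.015,0,0.87],[-0.015,0,0.9],[-0.015,0,0.905],[-0.015,0,0.905],[-0.015,0,0.905]], turn=[0,0,0,0,0,0,0,0,0,0])

```text
time: 20.48
tool_pos: [0.4225, -0.3334, 0.0972]
orientation: [3.14, 0.001, 1.571]
ft_force: [0.5, 0.2, 0.0]
width: 0.658
gripper_force: 21.8
```

play_rows(dp=[[0,0,0.005],[0,0,0.008],[0,0,0.008]], turn=[0,0,0])

```text
time: 20.73
tool_pos: [0.4222, -0.3334, 0.0953]
orientation: [3.141, 0.0, 1.57]
ft_force: [-0.5, 0.2, -0.1]
width: 0.656
gripper_force: 21.8
```

play_rows(dp=[[0.005,0,0.004],[0.01,0,0.008],[0.01,0,0.008],[0.01,0,0.008]], turn=[0,0,0,0])

```text
time: 21.07
tool_pos: [0.4222, -0.3327, 0.0948]
orientation: [3.14, 0.002, 1.57]
ft_force: [-4.5, -4.4, 11.5]
width: 0.65
gripper_force: 22.9
```

play_rows(dp=[[0,0,0],[0,0,0],[0,0,0],[0,0,0],[0,0,0],[0,0,-0.1],[0,0,-0.3],[0,0,-0.55],[0,0,-0.8],[0.1,0,-1],[0.35,0,-1],[0.6,0,-1]], turn=[0,0,0,0,0,0,0,0,0,0,0,0], hand=1.0)

```text
time: 22.07
tool_pos: [0.4221, -0.2416, 0.2453]
orientation: [3.139, 0.002, 1.568]
ft_force: [1.5, 0.5, -0.7]
width: 1.005
gripper_force: 0.0
```

play_rows(dp=[[0.25,0,0],[0.5,0,0],[0.75,0,0],[1,0,0]], turn=[0,0,0,0])

```text
time: 22.4
tool_pos: [0.4217, -0.0901, 0.2438]
orientation: [3.141, -0.0, 1.57]
ft_force: [0.8, -0.9, 0.1]
width: 0.997
gripper_force: 0.0
```

play_rows(dp=[[0.25,0.03,0],[0.5,0.05,0],[0.75,0.07,0],[1,0.1,0]], turn=[0,0,0,0])

```text
time: 22.73
tool_pos: [0.4368, 0.0601, 0.2438]
orientation: [-3.142, -0.0, 1.57]
ft_force: [0.7, -0.0, -0.1]
width: 1.002
gripper_force: 0.0
```

play_rows(dp=[[0.25,0,0],[0.5,0,0],[0.75,0,0],[1,0,0],[1,0,0],[1,0,0]], turn=[0,0,0,0,0,0])

```text
time: 23.23
tool_pos: [0.4368, 0.2098, 0.2435]
orientation: [-3.141, 0.0, 1.574]
ft_force: [-0.7, -0.2, 0.0]
width: 1.001
gripper_force: 0.0
```

Run:
```python
from h import *
print(ctrl.sense()['tool_pos'],ctrl.sense()['time'])
T=viewer.camera('top');S=viewer.camera('side');mt=viewer.camera_model('top');W=viewer.camera('wrist');mw=viewer.camera_model('wrist')
cv2.imwrite('pics/top3.png',T);cv2.imwrite('pics/w5.png',W)
o=np.zeros((600,800,3),np.uint8);o[:285,:600]=cv2.resize(T[225:315,360:550],(600,285),interpolation=cv2.INTER_CUBIC);o[290:590,:250]=cv2.resize(S[100:220,270:370],(250,300),interpolation=cv2.INTER_CUBIC)
o[290:590,300:700]=cv2.resize(W,(400,300));cv2.imwrite('pics/c6.png',o)
```

```text
[0.43676091 0.20977907 0.24349878] 23.2333
```

View pics/c6.png

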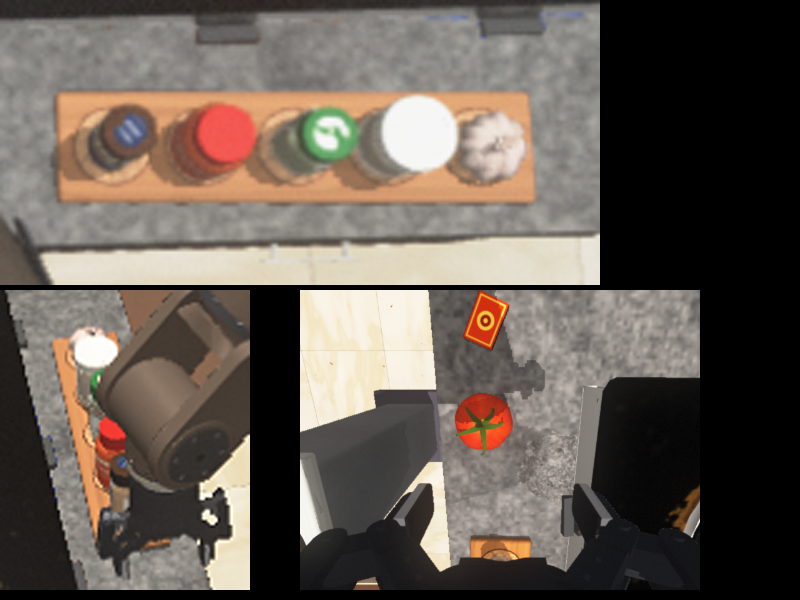

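The top crop shows the row complete: dark, red, green, white and garlic, all upright. The wrist view shows the matchbox at (298,50) full pixels. Next I check the numbers and measure the matchbox.

Run:
```python
from h import *
T=cv2.imread('pics/top3.png');mt=viewer.camera_model('top');mw=viewer.camera_model('wrist');W=cv2.imread('pics/w5.png')
print('dark',plane(mt,[[400.6,266.2]],.118),'garlic',plane(mt,[[515.3,271.0]],.037))
c=blob(T,[0,0,190],[180,40,255],(474,250,507,283));print(cv2.minEnclosingCircle(c));u,_=cv2.minEnclosingCircle(c);print('white',plane(mt,[u],.099))
for n,im,m,b in (('top',T,mt,(250,268,282,292)),('wrist',W,mw,(240,0,350,100))):
    c=blob(im,[0,100,60],[25,255,255],b); q=cv2.boxPoints(cv2.minAreaRect(c.astype(np.float32)))
    p=plane(m,q,.014)[:,:2];e=p[1]-p[0],p[2]-p[1];e=sorted(e,key=np.linalg.norm)
    print(n,p.mean(0),[np.linalg.norm(x) for x in e],'short axis ang',[np.degrees(np.arctan2(x[1],x[0])) for x in e])
```

```text
dark [[ 0.4308718  -0.01654173  0.118     ]] garlic [[ 0.42012455 -0.32974658  0.037     ]]
((492.5, 266.5), 12.349188804626465)
white [[ 0.42650398 -0.24811831  0.099     ]]
top [0.41678937 0.33294097] [np.float64(0.035924123360113226), np.float64(0.05123950664702114)] short axis ang [np.float64(-22.774645960050712), np.float64(-113.87050701437074)]
wrist [0.41749508 0.33372263] [np.float64(0.037001474583530466), np.float64(0.05465278885032249)] short axis ang [np.float64(-19.806120183201273), np.float64(63.70935230631614)]
```

play_rows(dp=[[0.2,-0.03,0],[0.4,-0.06,0],[0.6,-0.1,0],[0.82,-0.13,0],[0.82,-0.13,0.1],[0.82,-0.13,0.3],[0.82,-0.13,0.5],[0.82,-0.13,0.6],[0.82,-0.13,0.6],[0.82,-0.13,0.6]], turn=[0.03,0.07,0.1,0.13,0.13,0.13,0.13,0.13,0.13,0.13], hand=0.8)

```text
time: 24.22
tool_pos: [0.4183, 0.3302, 0.1536]
orientation: [-3.141, 0.001, 1.16]
ft_force: [-0.1, 0.2, -0.6]
width: 0.799
gripper_force: 0.0
```

Run:
```python
from h import *
m=viewer.camera_model('wrist');W=viewer.camera('wrist');s=ctrl.sense();print(s['tool_pos'],s['orientation'])
c=blob(W,[0,100,40],[25,255,255],(250,200,400,460));q=cv2.boxPoints(cv2.minAreaRect(c.astype(np.float32)))
p=plane(m,q,.014)[:,:2];e=p[1]-p[0],p[2]-p[1];print(p.mean(0),[(np.linalg.norm(x),np.degrees(np.arctan2(x[1],x[0]))) for x in e],q.mean(0))
cv2.imwrite('pics/w6.png',W[120:,100:560])
```

```text
[0.41856841 0.33054971 0.15447944] [ 3.14133198e+00 -4.25821363e-04  1.16055603e+00]
[0.41816133 0.33537625] [(np.float64(0.03575499886063311), np.float64(-23.572871407785396)), (np.float64(0.055073077597288175), np.float64(-112.35695302435747))] [320. 250.]
```

View pics/w6.png

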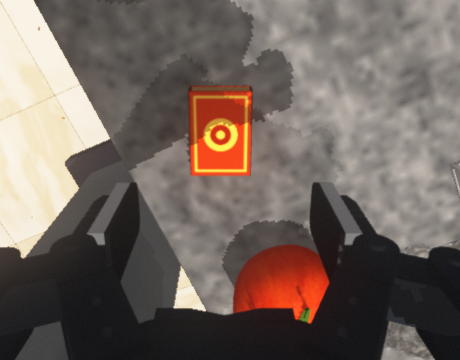

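The wrist view shows the matchbox at (320,250) full pixels, squared up between the fingers. I go down onto it.

play_rows(dp=[[0.012,-0.015,0.1],[0.012,-0.015,0.25],[0.012,-0.015,0.38],[0.012,-0.015,0.46],[0.012,-0.015,0.5],[0.012,-0.015,0.512],[0.012,-0.015,0.512],[0.012,-0.015,0.512]], turn=[0,0,0,0,0,0,0,0])

```text
time: 24.93
tool_pos: [0.417, 0.3339, 0.0781]
orientation: [3.141, -0.001, 1.162]
ft_force: [0.5, -0.4, 0.6]
width: 0.8
gripper_force: 0.0
```

play_rows(dp=[[0,0,0],[0,0,0],[0,0,0],[0,0,0],[0,0,0],[0,0,0],[0,0,0],[0,0,0],[0,0,0],[0,0,0]], turn=[0,0,0,0,0,0,0,0,0,0], hand=0.0, grip_force=20)

```text
time: 25.77
tool_pos: [0.4167, 0.3339, 0.0777]
orientation: [3.141, -0.001, 1.162]
ft_force: [-0.9, -0.8, 7.2]
width: 0.43
gripper_force: 20.5
```

play_rows(dp=[[0,0,-0.1],[0,0,-0.3],[0,0,-0.55],[0,0,-0.8],[0,0,-1],[0,0,-1],[0,0,-1],[0,0,-1]], turn=[0,0,-0.03,-0.07,-0.1,-0.13,-0.13,-0.13])

```text
time: 26.43
tool_pos: [0.4162, 0.3336, 0.227]
orientation: [3.142, -0.0, 1.568]
ft_force: [-0.2, 0.6, -0.9]
width: 0.432
gripper_force: 20.4
```

play_rows(dp=[[-0.1,0,0],[-0.3,0,0],[-0.55,0.05,0],[-0.8,0.06,0],[-1,0.06,0]], turn=[0,0,0,0,0])

```text
time: 26.85
tool_pos: [0.4247, 0.1811, 0.2258]
orientation: [-3.139, 0.001, 1.568]
ft_force: [0.5, 0.6, -0.8]
width: 0.429
gripper_force: 20.4
```

play_rows(dp=[[-0.25,0.03,0],[-0.5,0.05,0],[-0.75,0.05,0],[-1,0.05,0]], turn=[0,0,0,0])

```text
time: 27.18
tool_pos: [0.4319, 0.0316, 0.226]
orientation: [-3.139, -0.0, 1.568]
ft_force: [0.5, -0.9, -1.1]
width: 0.433
gripper_force: 20.4
```

play_rows(dp=[[-0.25,0,0],[-0.5,0,0],[-0.75,0,0],[-0.9,0,0],[-1,0,0],[-1,0,0],[-1,0,0]], turn=[0,0,0,0,0,0,0])

```text
time: 27.77
tool_pos: [0.432, -0.1168, 0.226]
orientation: [-3.14, -0.001, 1.567]
ft_force: [0.5, 0.1, 0.5]
width: 0.428
gripper_force: 20.4
```

play_rows(dp=[[-0.2,-0.02,0],[-0.45,-0.04,0],[-0.7,-0.04,0],[-0.88,-0.04,0],[-0.88,-0.04,0],[-0.88,-0.04,0.1],[-0.88,-0.04,0.2],[-0.88,-0.04,0.2],[-0.88,-0.04,0.2]], turn=[0,0,0,0,0,0,0,0,0])

```text
time: 28.52
tool_pos: [0.4266, -0.247, 0.1964]
orientation: [-3.14, -0.002, 1.571]
ft_force: [0.3, -0.6, -0.2]
width: 0.426
gripper_force: 20.4
```

Run:
```python
from h import *
m=viewer.camera_model('wrist');W=viewer.camera('wrist');s=ctrl.sense();print(s['tool_pos'],s['orientation'])
print(proj(m,[[.4255,-.249,.099]]))
cv2.imwrite('pics/w7.png',W[150:,100:560])
```

```text
[ 0.42691451 -0.24735398  0.19702982] [-3.14088628e+00 -7.42477108e-04  1.57106284e+00]
[[321.35437996 293.35596783]]
```

View pics/w7.png

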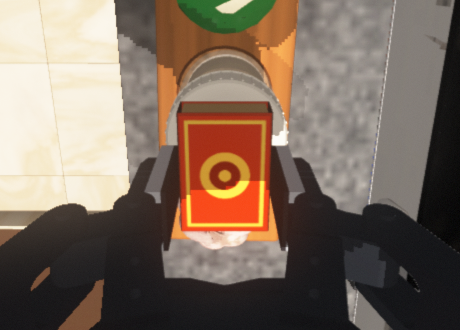

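The wrist view shows the matchbox held flat, picture side up, at (324,322) full pixels, with the lid beneath centred near (327,281). I check the relative offset.

Run:
```python
from h import *
m=viewer.camera_model('wrist')
print('box',plane(m,[[324.5,322]],.1333),'lid',plane(m,[[327,281]],.099), plane(m,[[327,222],[268,281],[386,281]],.099))
```

```text
box [[ 0.42743626 -0.24605854  0.1333    ]] lid [[ 0.42858777 -0.24326885  0.099     ]] [[ 0.42855704 -0.21431325  0.099     ]
 [ 0.40047537 -0.24326112  0.099     ]
 [ 0.45668372 -0.24327771  0.099     ]]
```

play_rows(dp=[[0,0,0.04],[0,0,0.08],[0,0,0.11],[0,0,0.122],[0,0,0.122],[0,0,0.122]], turn=[0,0,0,0,0,0])

```text
time: 29.07
tool_pos: [0.4268, -0.2483, 0.1785]
orientation: [-3.141, -0.0, 1.57]
ft_force: [-0.3, 0.5, -0.8]
width: 0.431
gripper_force: 20.4
```

play_rows(dp=[[0,0,0.004],[0,0,0.006],[0,0,0.006]], turn=[0,0,0])

```text
time: 29.32
tool_pos: [0.4268, -0.2483, 0.1778]
orientation: [3.141, 0.0, 1.57]
ft_force: [-0.0, -0.3, -0.8]
width: 0.43
gripper_force: 20.4
```

play_rows(dp=[[0,0,0.004],[0,0,0.008],[0,0,0.008],[0,0,0.008]], turn=[0,0,0,0])

```text
time: 29.65
tool_pos: [0.4268, -0.2483, 0.1765]
orientation: [-3.142, -0.0, 1.57]
ft_force: [-0.3, 0.1, -1.0]
width: 0.435
gripper_force: 20.4
```

play_rows(dp=[[0,0,0.004],[0,0,0.007],[0,0,0.007],[0,0,0.007]], turn=[0,0,0,0])

```text
time: 29.98
tool_pos: [0.4269, -0.2483, 0.1763]
orientation: [3.141, 0.001, 1.571]
ft_force: [-2.6, 1.3, 13.9]
width: 0.432
gripper_force: 21.8
```

play_rows(dp=[[0,0,0],[0,0,0],[0,0,0],[0,0,0],[0,0,0],[0,0,-0.1],[0,0,-0.25],[0,0,-0.45],[0,0,-0.65],[0.2,0,-0.65],[0.45,0,-0.65],[0.7,0,-0.65]], turn=[0,0,0,0,0,0,0,0,0,0,0,0], hand=0.8)

```text
time: 30.98
tool_pos: [0.4265, -0.1425, 0.2733]
orientation: [3.141, 0.0, 1.569]
ft_force: [0.7, 0.3, -0.4]
width: 0.803
gripper_force: 0.0
```

play_rows(dp=[[0.25,0,0],[0.5,0,0],[0.75,0,0],[1,0,0]], turn=[0,0,0,0])

```text
time: 31.32
tool_pos: [0.4265, 0.0084, 0.2731]
orientation: [3.141, -0.0, 1.57]
ft_force: [1.7, -1.2, 0.0]
width: 0.796
gripper_force: 0.0
```

play_rows(dp=[[0.25,0,0],[0.5,0,0],[0.75,0,0],[1,0,0]], turn=[0,0,0,0])

```text
time: 31.65
tool_pos: [0.4265, 0.1586, 0.273]
orientation: [3.141, -0.0, 1.57]
ft_force: [0.3, -1.2, -0.3]
width: 0.802
gripper_force: 0.0
```

play_rows(dp=[[0.25,0,0],[0.5,0,0],[0.75,0,0],[1,0,0],[1,0,0],[1,0,0]], turn=[0,0,0,0,0,0])

```text
time: 32.15
tool_pos: [0.4264, 0.3082, 0.2725]
orientation: [-3.141, 0.0, 1.574]
ft_force: [-0.1, 0.3, 0.9]
width: 0.804
gripper_force: 0.0
```

Run:
```python
from h import *
s=ctrl.sense();print(s['tool_pos'],s['time'])
T=viewer.camera('top');S=viewer.camera('side');mt=viewer.camera_model('top')
o=np.zeros((600,800,3),np.uint8);o[:285,:600]=cv2.resize(T[225:315,360:550],(600,285),interpolation=cv2.INTER_CUBIC);o[290:590,:250]=cv2.resize(S[100:220,270:370],(250,300),interpolation=cv2.INTER_CUBIC)
o[290:590,260:800]=cv2.resize(T[180:320,140:392],(540,300),interpolation=cv2.INTER_CUBIC);cv2.imwrite('pics/c7.png',o)
c=blob(T,[0,120,80],[25,255,255],(474,250,510,284));p=plane(mt,[cv2.minAreaRect(c.astype(np.float32))[0]],.113);print('box',p,cv2.minAreaRect(c.astype(np.float32)))
```

```text
[0.42643771 0.3081948  0.27253774] 32.15
box [[ 0.43084206 -0.25330435  0.113     ]] ((496.5, 264.0), (18.0, 25.0), 90.0)
```

View pics/c7.png

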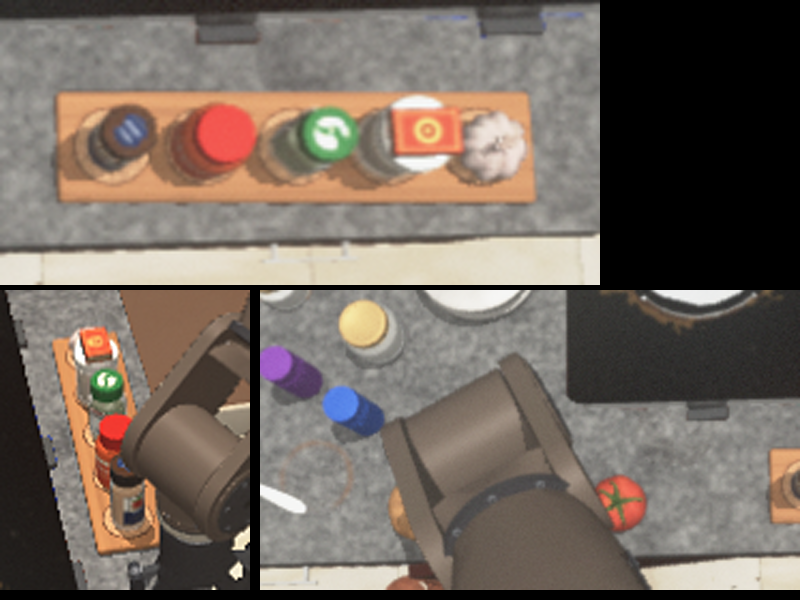

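The final view shows all five on their pads. The matchbox lies flat, picture side up, with its ring at about (495,266), i.e. (0.427,-0.249), within 2 mm of the lid centre. The tomato is where it was, and the robot is clear.

```bash
python3 -c "
from cell import ctrl
print(ctrl.job_done())"
```

```text
the job is handed in; nothing more can be done
None
```

The job is handed in at about 32 s of robot time. From the robot's left, the row reads dark, red, green, white, garlic, each upright and within about 3 mm of its pad's middle, and the matchbox was laid last, flat and picture side up, on the white lid; the judge's result was not shown.

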